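Close an enclosure and draw its door tight

TASK

The wiring in the small steel enclosure is done: lower its open door onto the gasket without slamming it, then turn the door's T-handle clockwise, letting go and taking it again as often as needed, until the door is drawn fully home on its frame and stays there. Lean on the door while you start the turn so that the catch behind it passes under the frame's lip. Leave the loose parts and tools around it where they lie.

Things in the scene. Friction and masses are not known exactly. Their poses are not given: they have to be found in the camera images.
- enclosure: Light-grey steel wall enclosure fixed on the bench on its back, open side up: 200 x 300 x 120 mm. Origin at the centre of its underside; x runs from the latch side (near the robot) to the hinge side, y along the hinge, z up.
- hinge_mid (a point): middle of the door's hinge axis, which runs along the enclosure's y: 104 mm in x from the enclosure's centre, 124 mm above the bench. Fixed to the enclosure, same axes.
- door (a joint): opening angle of the door, rad: 0 = fully home, metal to metal on the frame (it cannot go lower); 0.031 = just touching the uncompressed gasket; starts at 0.7 to 1.15. Friction hinge: it stays at any angle it is left at; a push of 2 to 4 N near the free edge swings it.
- door_edge (a point): middle of the door's free edge on its outer face, 208 mm from the hinge axis. Door: plate 212 x 312 mm with a 16 mm skirt, 0.5 kg with handle; the outer face lies 6 mm outside the hinge axis. The point's axes turn with the door and equal the enclosure's when it is home (z = outward normal).
- frame_edge (a point): middle of the frame's rim on the latch side, top of the steel lip, 120 mm above the bench. The lip runs 20 mm inward, 4 mm thick; on it a rubber gasket stands 10 mm high, squeezed to 4 mm when the door is home; it pushes back 3.6 N per mm.
- t_grip (a point): middle of the T-handle's cross-bar, on its turning axis, 164 mm from the hinge axis, midway along the door, 30 mm above its outer face. Bar 76 long, 15 wide, 16 high (mm), dark steel, stem 18 mm thick below. y runs along the bar, z along the turning axis away from the door. At the start the bar lies 0 to 0.9 rad anticlockwise from the hinge's direction.
- stem_foot (a point): where the handle's stem enters the door's outer face; turns with the handle. Turning clockwise (seen from above the shut door; 0.1 to 0.2 Nm) first swings a hidden 32 mm catch round: it is under the frame's lip after 1.4 to 2.9 rad. Then its thread draws the door in, 5.5 mm a turn. It stays where it is left. A firm stop (0.5 Nm and more) comes 6.6 to 7.6 rad from the start, when the door is home.
- catch_pivot (a point): the handle's axis at the door's inner face. When the door just lies on its gasket the catch is about 3 mm too high: it strikes the lip's side 0.3 to 1.6 rad after the start, then winds up its thread in vain (undo by turning back as far). Press the door down at the handle with 16 to 20 N (opening below 0.012 rad) for the first 2.9 rad and it passes under.
- screwdriver: loose screwdriver with a red handle, 210 mm long, lying beside the enclosure; origin at its underside, to be left alone
- contactor: loose black contactor, 75 x 45 x 83 mm, standing beside the enclosure; origin at its underside's centre, to be left alone
- breaker: loose three-pole breaker block, white, 85 x 52 x 66 mm, in front of the enclosure; origin at its underside's centre, to be left alone
- terminal_row: loose short row of grey rail terminals, 46 x 44 x 36 mm, in front of the enclosure; origin at its underside's centre, to be left alone
- carton: loose small cardboard carton, 110 x 85 x 75 mm, to the left; origin at its underside's centre, to be left alone
- button_station: loose grey two-button station, 105 x 68 x 65 mm, to the right; origin at its underside's centre, to be left alone
- pliers: loose pliers with blue grips, 165 mm long, to the right; origin at its underside, to be left alone

How it is judged:
On the way:
1. the door is laid down on its gasket (value of joint door below 0.06 rad), for 0.2 s.
At the end, for the whole second after the job is handed in: The door stands within 0.004 rad of fully home (a gap of under 0.8 mm at the latch), by its latch alone, and is at rest (value of joint door below 0.004 rad and velocity of joint door between -0.02 and 0.02 rad/s); the robot touches nothing.
It fails at once if the door slams: it swings faster than 1.5 rad/s in the last 0.1 rad of closing (value of joint door below 0.1 rad and velocity of joint door below -1.5 rad/s).
It fails at once if a loose part or tool beside the enclosure is shifted by more than 30 mm (distance of any of screwdriver, contactor, breaker, terminal_row, carton, button_station, pliers from where it was at the start of the episode above 0.03 m).
It also fails if it takes over 72 s, if anything falls off the work surface, if the arm or the gripper's body presses on something with over 40 N, if the wrist force passes 120 N, or if a joint passes its speed limit or range.

ROBOT

A 7-joint arm with a two-finger parallel gripper is mounted at the origin on the work surface. World frame = base frame: x ahead of the robot, y to its left, z up, the work surface at z = 0. Lengths are in m, angles in rad, forces in N, time in s.
With the tool pointing down it reaches from about 0.4 to 0.85 m from the base axis. Payload 10.4 kg.
Tool frame: the origin (TCP) lies on the centre line of the jaws, within the pads' length; the fingertips stand r.tip_extent ahead of it and the grasp point (between the pads) lies 3 mm ahead of it (r.tip_extent is the distance from the TCP to the fingertips, in m); z points along the fingers, y is the direction in which the jaws open and shut (so a half turn about z gives the same grasp; the last joint's range is limited). The gripper opens to 87 mm and grips with 3 to 60 N. Pads are 19 mm wide; open, the fingers measure 117 mm over their backs; the gripper's body (75 mm by 190 mm) begins 51 mm behind the grasp point.
Start: joints at [1.192, 0.332, -0.065, 1.46, 0.022, 1.35, -0.088], TCP at [0.218, -0.586, 0.245] pointing down, gripper open.
Joint ranges: [-2.6, 2.6], [-0.5, 2.12], [-1.47, 1.34], [0.16, 2.42], [-1.27, 4.41], [0.06, 2.06], [-2.6, 2.6]. Speed limits (rad/s): [2.22, 2.22, 2.79, 2.79, 3.14, 3.14, 3.14].

INTERFACE

Orientations are given as a unit quaternion [x, y, z, w].
In Python, from bench import r gives the robot as it stands. The module is installed in compiled form; this text tells all that it offers.
- The arm moves only by the shell command python3 -m jog 'ROWS' [FORCE]. ROWS is JSON, a list of rows, each a list of 5 numbers: the shift along the tool's x, y, z in cm, then the turn about the tool's z in rad, then the closure, from 0 (fully open) to 1 (shut). A call has exactly 10 rows; each row shifts and turns the pose as measured when the row begins, along the tool's axes as they then stand; what a row does not reach is not made up. A row lasts 1/10 s, in which the tool goes at most 50 mm and 8.59 degrees, less where a joint would pass 70% of its speed; a pose out of reach is approached as far as the arm can. A call with a gripper value outside its range is refused whole. The fingers move at their own pace and stop on an object; FORCE is the grip in N (left out, the last holds). Time passes only in rows, so rows that do not move let the fingers close, or fill a call up. It gives the time, the measured TCP pose, the force and the opening at its end, in the units of the state.
- r.read_state(): the state, without advancing time (a new reading comes with each control period).
- r.camera(name): name is "side" or "top"; returns a dict with "pixels" (480x640x3 uint8, red, green, blue), "fx", "fy", "cx", "cy" (pixels), "camera_from_world" (4x4, takes a point from world to camera coordinates). Camera axes: x right, y up, looking along -z (the intrinsics and any distortion apply to the point x, -y, -z); pixel columns grow to the right and rows downward; lengths in m; the calibration is good to about 2 mm. A picture is of the moment at which its call begins. There is no depth.
- r.close_job(): hands the job in, once; it reports no verdict.
The state is a dict: "time": time; "joint_positions": joint angles; "joint_vel": joint speeds; "joint_torque": joint torques, N m; "ee_pos": TCP position; "eef_rot": TCP orientation; "ft_force": force on the tool from outside, world axes, zero at the start; "torque": the same for the moment, N m; "width": finger opening in m.
Only numpy, scipy, OpenCV 4.12 (cv2) and the standard library are available. Lean on these libraries where they do the work, as an engineer would, in place of code of your own. Each camera call takes 0.05 s, during which the arm holds its last target. There are 200 camera calls.

## Working session

There is one attempt and no reset: what is moved stays moved. The work goes in short steps, Python scripts to look and compute and a shell command to move; the robot and the scene stay as the last step left them, time stands still between calls to the robot, and variables do not carry over. Pictures are saved under pics/ and viewed, about 8 in all and at most 12, crops included, and the job is handed in when it is done.

```bash
mkdir -p pics; python3 - <<'E'
from bench import r
import cv2,numpy as np
np.set_printoptions(precision=4,suppress=True)
s=r.read_state();print(s,r.tip_extent)
for n in("side","top"):
    c=r.camera(n);cv2.imwrite(f"pics/{n}0.png",c["pixels"][:,:,::-1]);print(n,c["fx"],c["fy"],c["cx"],c["cy"],c["camera_from_world"],[k for k in c])
E
```

```text
{'time': 0.0, 'joint_positions': array([ 1.1924,  0.3329, -0.0647,  1.4609,  0.0216,  1.3499, -0.0885]), 'joint_vel': array([-0.0001,  0.0015,  0.0003, -0.0006, -0.0002,  0.0011, -0.    ]), 'joint_torque': array([ -0.0016, -62.3262,   0.0233, -38.9892,  -0.0614,   0.0397,
         0.0002]), 'ee_pos': array([ 0.2176, -0.5855,  0.2438]), 'eef_rot': array([ 0.9842,  0.177 , -0.0002, -0.0007]), 'ft_force': array([ 0.2697, -0.1928,  0.58  ]), 'torque': array([-0.0571,  0.0354, -0.0042]), 'width': 0.08725549389176245} 0.022
side 494.8665034896218 494.8665034896218 325.3074510206431 240.32524170285504 [[-0.969  -0.2465 -0.0149  0.5321]
 [ 0.1712 -0.7143  0.6786 -0.1579]
 [-0.1779  0.655   0.7344 -1.2265]
 [ 0.      0.      0.      1.    ]] ['pixels', 'fx', 'fy', 'cx', 'cy', 'camera_from_world']
top 551.9352969102259 551.9352969102259 322.03625429606154 240.65162328334483 [[ 0.0171 -0.9996 -0.0232  0.0357]
 [ 0.9983  0.0157  0.0564 -0.5534]
 [-0.056  -0.0242  0.9981 -1.6136]
 [ 0.      0.      0.      1.    ]] ['pixels', 'fx', 'fy', 'cx', 'cy', 'camera_from_world']
```

View pics/side0.png

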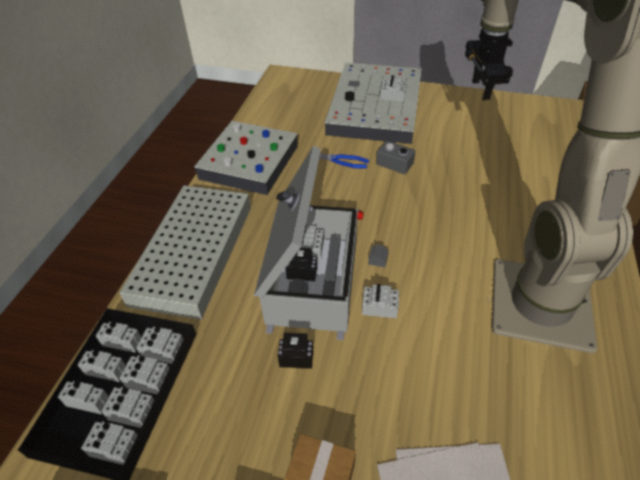

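View pics/top0.png

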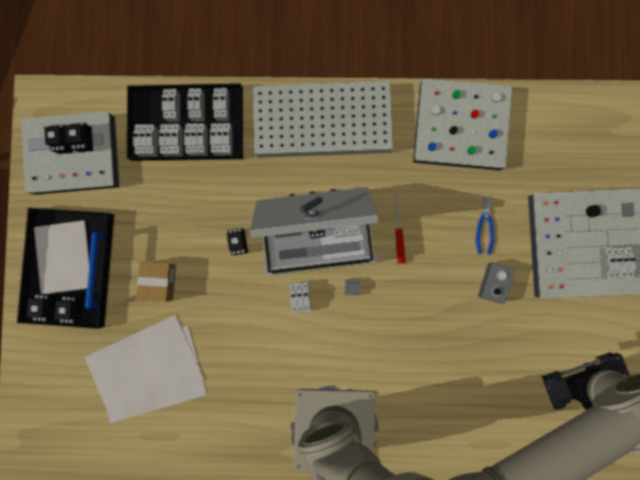

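The side view shows the enclosure around (310,260) with its door tilted open and the gripper at (490,60). In the top view the enclosure spans about (252-378, 190-272) and the handle is near (312,205). I'll enlarge both.

```bash
python3 - <<'E'
import cv2
t=cv2.imread("pics/top0.png")[175:285,235:395];s=cv2.imread("pics/side0.png")[140:350,245:385]
cv2.imwrite("pics/t1.png",cv2.resize(t,None,fx=5,fy=5,interpolation=cv2.INTER_CUBIC))
cv2.imwrite("pics/s1.png",cv2.resize(s,None,fx=2.8,fy=2.8,interpolation=cv2.INTER_CUBIC))
E
```

```text
(no output)
```

View pics/t1.png

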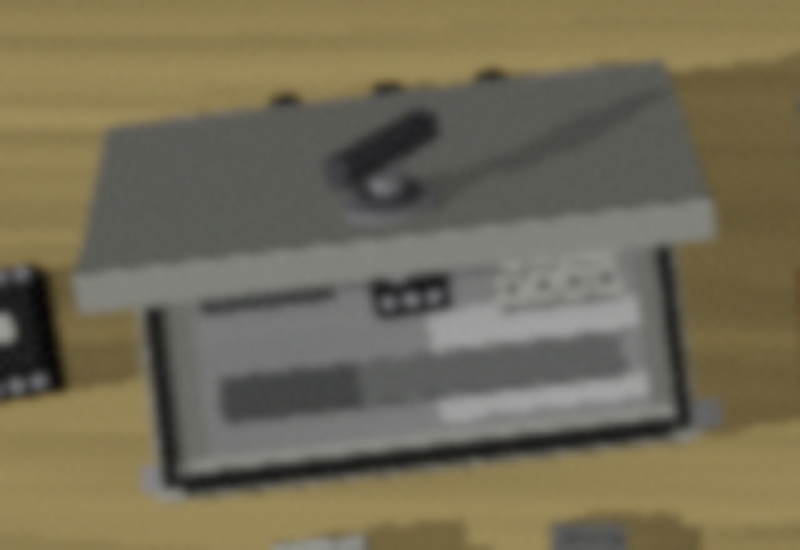

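View pics/s1.png

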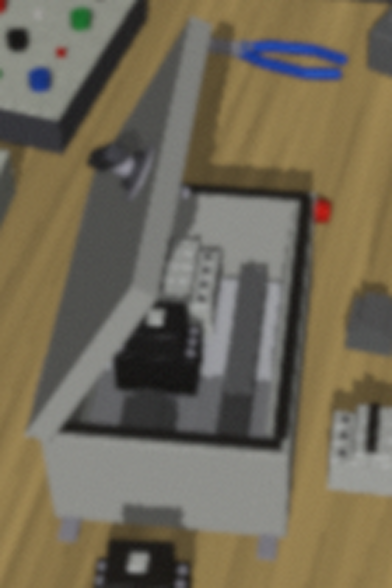

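Top crop: door outer-face corners at about (75,278), (713,200), (663,65) and (108,130), rim corners at (168,492) and (690,430), bar ends at (340,170) and (428,122). Side crop: door free corners at (137,288) and (193,18), rim corners at (287,443) and (312,195). Next I fit the poses.

```bash
cat > geo.py <<'E'
import numpy as np
from bench import r
from scipy.optimize import least_squares
np.set_printoptions(precision=4,suppress=True)
def proj(c,P):
    p=c["camera_from_world"]@np.append(P,1)
    return np.array([c["cx"]+c["fx"]*p[0]/-p[2],c["cy"]-c["fy"]*p[1]/-p[2]])
def enc(q,P):
    c,s=np.cos(q[2]),np.sin(q[2]);return np.array([q[0]+c*P[0]-s*P[1],q[1]+s*P[0]+c*P[1],P[2]])
def door(q,d,y,h):  # d from hinge, h above axis level
    a=q[3];return enc(q,[.104-d*np.cos(a)+h*np.sin(a),y,.124+d*np.sin(a)+h*np.cos(a)])
def bar(q,l): # along-bar l, on top of bar; angle anticlockwise from +y
    b=q[4];return door(q,.164+l*np.sin(b),l*np.cos(b),.006+.038)
E
python3 - <<'E'
from geo import *
T=r.camera("top");S=r.camera("side")
ft=lambda u,v:np.array([235+u/5,175+v/5]);fs=lambda u,v:np.array([245+u/2.8,140+v/2.8])
E=lambda x,y,z:(lambda q:enc(q,[x,y,z]));D=lambda d,y,h:(lambda q:door(q,d,y,h));B=lambda l:(lambda q:bar(q,l))
obs=[(T,ft(168,492),E(-.1,.15,.12)),(T,ft(690,430),E(-.1,-.15,.12)),(T,ft(75,278),D(.208,.156,.006)),(T,ft(713,200),D(.208,-.156,.006)),
(T,ft(108,130),D(-.004,.156,.006)),(T,ft(663,65),D(-.004,-.156,.006)),(T,ft(338,168),B(.036)),(T,ft(430,122),B(-.036)),
(S,fs(287,443),E(-.1,.15,.12)),(S,fs(312,195),E(-.1,-.15,.12)),(S,fs(137,288),D(.208,.156,.006)),(S,fs(193,18),D(.208,-.156,.006)),(S,fs(28,432),D(-.004,.156,.006))]
f=lambda q:np.concatenate([proj(c,P(q))-p for c,p,P in obs])
m=least_squares(f,[.62,0,.1,.9,.4],loss='soft_l1');q=m.x;print(q);print(f(q).reshape(-1,2))
print("tgrip",door(q,.164,0,.036),"edge",door(q,.208,0,.006))
q0=q.copy();q0[3]=0;print("shut tgrip",door(q0,.164,0,.036))
E
```

```text
[0.5677 0.0562 0.1412 1.0639 0.853 ]
[[-0.8933  2.3375]
 [ 2.696   1.2316]
 [ 0.5734  1.6976]
 [ 0.5223  1.1749]
 [-0.1543 -0.6076]
 [ 0.4613 -1.8183]
 [-0.2135 -0.1468]
 [-0.0871 -1.5021]
 [ 0.2914  3.6889]
 [ 0.196  -1.1632]
 [-0.2979 -0.0278]
 [-0.3963 -0.5703]
 [-1.8198  1.3905]]
tgrip [0.623  0.064  0.2849] edge [0.5759 0.0573 0.3088]
shut tgrip [0.5083 0.0477 0.16  ]
```

```bash
cat >> geo.py <<'E'
Q=np.array([.5677,.0562,.1412,1.0639,.853])
from scipy.spatial.transform import Rotation as R
def at(th,d,y,h): q=Q.copy();q[3]=th;return door(q,d,y,h)
def go(*tgts):
    s=r.read_state();M=R.from_quat(s["eef_rot"]).as_matrix();p=s["ee_pos"]
    print("t",round(s["time"],2),"p",p,"F",s["ft_force"],"M",s["torque"],"yaw",round(np.arctan2(M[1,0],M[0,0]),3),"w",round(s["width"],4),"j",s["joint_positions"])
    for t in tgts: print(" tgt",np.array(t),"shift cm",M.T@(np.array(t)-p)*100);p=np.array(t)
E
python3 - <<'E'
from geo import *
tip=np.array([0,0,.022])
A=at(1.064,.19,-.075,.03)+tip
print("A",A);go([.43,-.3,.40],[A[0]+.01,A[1],.40],A)
for th in np.linspace(1.05,.03,9):print(round(th,2),at(th,.19,-.075,.006)+tip)
E
```

```text
A [ 0.6159 -0.0127  0.3267]
t 0.2 p [ 0.2177 -0.5857  0.2441] F [ 0.1852 -1.2574 -1.1786] M [-0.0273 -0.0472  0.0312] yaw 0.356 w 0.0873 j [ 1.1924  0.3326 -0.0647  1.4606  0.0216  1.3499 -0.0885]
 tgt [ 0.43 -0.3   0.4 ] shift cm [ 29.8546 -19.3939 -15.5764]
 tgt [ 0.6259 -0.0127  0.4   ] shift cm [ 28.369  -20.107    0.0152]
 tgt [ 0.6159 -0.0127  0.3267] shift cm [-0.9372 -0.3426  7.3324]
1.05 [ 0.5928 -0.016   0.3138]
0.92 [ 0.5724 -0.0189  0.3011]
0.8 [ 0.5537 -0.0215  0.2858]
0.67 [ 0.5372 -0.0239  0.2683]
0.54 [ 0.5229 -0.0259  0.2488]
0.41 [ 0.5113 -0.0276  0.2277]
0.29 [ 0.5024 -0.0288  0.2052]
0.16 [ 0.4964 -0.0297  0.1817]
0.03 [ 0.4934 -0.0301  0.1577]
```

```bash
python3 -m jog '[[2.5,-1.6,-3,0,1],[3.3,-2.2,-3,0,1],[3.3,-2.2,-3,0,1],[3.3,-2.2,-3,0,1],[3.3,-2.2,-2,0,1],[3.3,-2.2,-2,0,1],[3.3,-2.2,0,0,1],[3.3,-2.2,0,0,1],[3.3,-2.2,0,0,1],[3.3,-2.2,0,0,1]]' 20
python3 -c "
from geo import *
go([.626,-.0127,.40])"
```

```text
time: 1.2
ee_pos: [0.4488, -0.2661, 0.4085]
eef_rot: [0.985, 0.171, -0.001, -0.002]
ft_force: [1.1, 0.2, -0.4]
width: 0.015
t 1.2 p [ 0.4488 -0.2661  0.4085] F [ 1.0619  0.2421 -0.3665] M [ 0.0387 -0.0508 -0.0194] yaw 0.344 w 0.015 j [ 0.7687  0.0905 -0.3473  1.4158  0.0291  1.6439 -0.8022]
 tgt [ 0.626  -0.0127  0.4   ] shift cm [ 25.226  -17.8831   0.8859]
```

```bash
python3 -m jog '[[2.8,-2,0.1,0,1],[2.8,-2,0.1,0,1],[2.8,-2,0.1,0,1],[2.8,-2,0.1,0,1],[2.8,-2,0.1,0,1],[2.8,-2,0.1,0,1],[2.8,-2,0.1,0,1],[2.8,-2,0.1,0,1],[2.4,-1.6,0.1,0,1],[0,0,0,0,1]]'
python3 -c "
from geo import *
go([.626,-.0127,.40],[.62,-.0127,.325])"
```

```text
time: 2.2
ee_pos: [0.6295, 0.0004, 0.3976]
eef_rot: [0.985, 0.174, -0.002, -0.003]
ft_force: [-0.5, 0.9, -0.8]
width: 0.0001
t 2.2 p [0.6295 0.0004 0.3976] F [-0.5054  0.8516 -0.8324] M [ 0.0051  0.0077 -0.064 ] yaw 0.35 w 0.0001 j [ 0.3086  0.3699 -0.5508  1.1362  0.1858  1.6877 -1.411 ]
 tgt [ 0.626  -0.0127  0.4   ] shift cm [-0.7739  1.1109 -0.2482]
 tgt [ 0.62   -0.0127  0.325 ] shift cm [-0.5443 -0.159   7.5026]
```

```bash
python3 -m jog '[[-0.6,1.1,1,0,1],[0,0,2,0,1],[0,0,2,0,1],[-0.2,0,1.5,0,1],[-0.2,0,0.5,0,1],[-0.9,-0.35,0.3,0,1],[-0.9,-0.35,0.5,0,1],[-0.9,-0.35,0.5,0,1],[-0.9,-0.35,0.6,0,1],[0,0,0,0,1]]'
python3 - <<'E'
from geo import *
import cv2
go(at(.8,.19,-.075,.006)+[0,0,.022],at(.54,.19,-.075,.006)+[0,0,.022],at(.29,.19,-.075,.006)+[0,0,.022])
c=r.camera("side");cv2.imwrite("pics/s2.png",cv2.resize(c["pixels"][100:340,220:420,::-1],None,fx=2.4,fy=2.4,interpolation=cv2.INTER_CUBIC))
E
```

```text
time: 3.2
ee_pos: [0.5815, -0.0292, 0.3039]
eef_rot: [0.986, 0.166, 0.001, 0.0]
ft_force: [-0.7, -0.3, -0.2]
width: 0.0005
t 3.2 p [ 0.5815 -0.0292  0.3039] F [-0.7048 -0.3084 -0.2221] M [ 0.0044 -0.0638  0.0187] yaw 0.334 w 0.0005 j [ 0.4222  0.2579 -0.5477  1.4629  0.1343  1.457  -1.3629]
 tgt [ 0.5544 -0.0214  0.2865] shift cm [-2.3055 -1.6205  1.7399]
 tgt [ 0.5229 -0.0259  0.2488] shift cm [-3.1264 -0.6105  3.7608]
 tgt [ 0.5027 -0.0288  0.2061] shift cm [-2.014  -0.3938  4.2728]
```

View pics/s2.png

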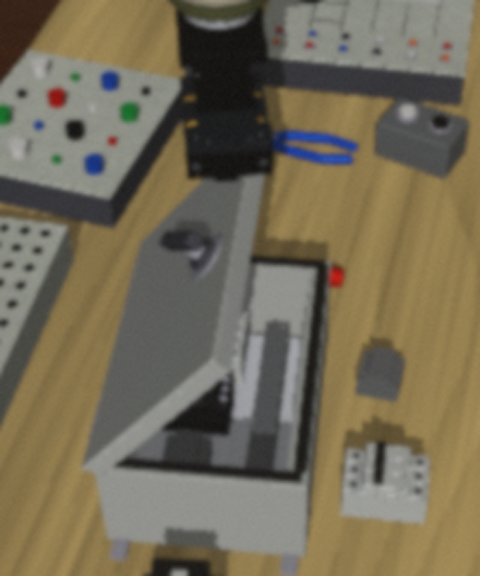

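The gripper sits over the door's upper far corner, at about (230,150) in the crop. I'll project the tip and door into the picture to check which side of the plate the fingers are on.

```bash
python3 - <<'E'
from geo import *
import cv2
c=r.camera("side");im=cv2.resize(c["pixels"][120:260,250:350,::-1],None,fx=5,fy=4.2,interpolation=cv2.INTER_CUBIC)
im=cv2.resize(c["pixels"][120:240,250:370,::-1],None,fx=5,fy=5,interpolation=cv2.INTER_CUBIC)
f=lambda P:(5*(proj(c,P)-[250,120])).astype(int)
p=r.read_state()["ee_pos"];tip=p-[0,0,.022]
print("tcp",f(p),"tip",f(tip),"body",f(p+[0,0,.048]))
for th in(1.06,.95,.85):print(th,f(at(th,.208,-.156,.006)),f(at(th,.208,.156,.006)),f(at(th,.208,-.075,.006)))
cv2.imwrite("pics/s3.png",im)
E
```

```text
tcp [311 229] tip [313 267] body [308 143]
1.06 [319 130] [219 614] [296 238]
0.95 [360 152] [271 638] [340 261]
0.85 [396 175] [314 662] [377 284]
```

View pics/s3.png

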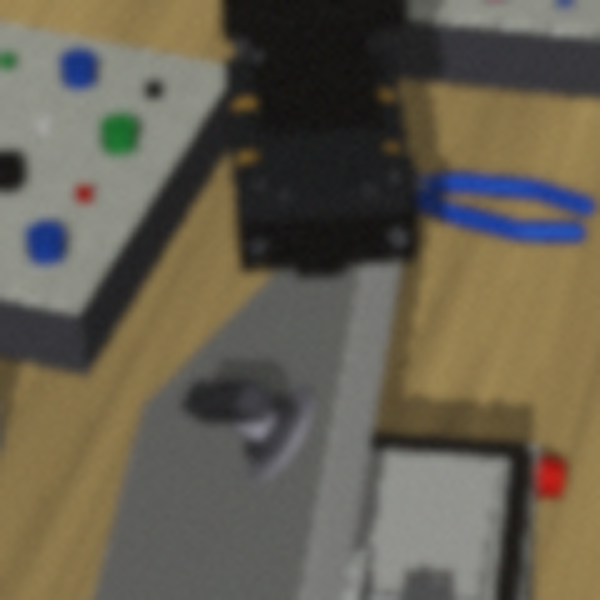

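The fingertips show at (320,270), in front of the door's outer face, and the door has already swung to about 0.9 rad. The contact is good, so I follow the arc.

```bash
python3 -m jog '[[-0.7,-0.2,0.5,0,1],[-0.7,-0.2,0.5,0,1],[-0.7,-0.2,0.6,0,1],[-0.6,-0.2,0.6,0,1],[-0.6,-0.2,0.6,0,1],[-0.6,-0.2,0.7,0,1],[-0.6,-0.2,0.7,0,1],[-0.6,-0.2,0.7,0,1],[-0.5,-0.2,0.8,0,1],[-0.4,-0.15,0.9,0,1]]'
python3 -c "
from geo import *
go(at(.29,.19,-.075,.006)+[0,0,.022],at(.03,.19,-.075,.006)+[0,0,.022])"
```

```text
time: 4.3
ee_pos: [0.5161, -0.0321, 0.2343]
eef_rot: [0.986, 0.165, 0.003, 0.001]
ft_force: [0.4, -1.2, 1.2]
width: 0.0003
t 4.3 p [ 0.5161 -0.0321  0.2343] F [ 0.4007 -1.1891  1.2356] M [-0.2658 -0.1307 -0.0265] yaw 0.332 w 0.0003 j [ 0.4835  0.1359 -0.5513  1.7385  0.076   1.282  -1.3236]
 tgt [ 0.5027 -0.0288  0.2061] shift cm [-1.1723 -0.7606  2.8154]
 tgt [ 0.4934 -0.0301  0.1577] shift cm [-0.9466 -0.194   4.8329]
```

```bash
python3 -m jog '[[-0.4,-0.15,0.9,0,1],[-0.4,-0.15,0.9,0,1],[-0.3,-0.1,0.9,0,1],[-0.3,-0.1,0.9,0,1],[-0.2,-0.1,0.8,0,1],[-0.2,-0.1,0.7,0,1],[-0.1,0,0.6,0,1],[-0.1,0,0.5,0,1],[0,0,0.3,0,1],[0,0,0.3,0,1]]'
python3 -c "
from geo import *
go(at(.03,.19,-.075,.006)+[0,0,.022])"
```

```text
time: 5.3
ee_pos: [0.4917, -0.0313, 0.1585]
eef_rot: [0.986, 0.166, 0.001, 0.0]
ft_force: [-0.8, -0.3, 2.7]
width: 0.0005
t 5.3 p [ 0.4917 -0.0313  0.1585] F [-0.7533 -0.2857  2.7002] M [-0.1164  0.2378  0.0188] yaw 0.333 w 0.0005 j [ 0.4868  0.1514 -0.5524  1.8892  0.0884  1.1226 -1.3366]
 tgt [ 0.4934 -0.0301  0.1577] shift cm [ 0.1955 -0.0624  0.0842]
```

```bash
python3 -m jog '[[0,0,0.2,0,1],[0,0,0.2,0,1],[0,0,0.2,0,1],[0,0,0,0,1],[0,0,0,0,1],[0,0,0,0,1],[0,0,0,0,1],[0,0,0,0,1],[0,0,0,0,1],[0,0,0,0,1]]'
python3 -c "
from geo import *
go()"
```

```text
time: 6.3
ee_pos: [0.4916, -0.0313, 0.1558]
eef_rot: [0.986, 0.165, 0.0, 0.001]
ft_force: [-0.8, 0.4, 3.8]
width: 0.0
t 6.3 p [ 0.4916 -0.0313  0.1558] F [-0.8227  0.4098  3.7796] M [-0.0622  0.409  -0.001 ] yaw 0.332 w 0.0 j [ 0.4849  0.1553 -0.5524  1.8916  0.0928  1.1185 -1.341 ]
```

```bash
python3 -m jog '[[0,0,-3,0,1],[0,0,-3.5,0,0],[-1,2.8,-3,0,0],[-1,2.8,0,0,0],[-1,2.8,0,0,0],[0,0,0,-0.149,0],[0,0,0,-0.149,0],[0,0,0,-0.149,0],[0,0,0,-0.149,0],[0,0,0,-0.149,0]]'
python3 -m jog '[[0,0,0,-0.149,0],[0,0,0,-0.149,0],[0,0,0,-0.149,0],[0,0,0,-0.149,0],[0,0,0,-0.149,0],[0,0,0,-0.149,0],[0,0,0,-0.149,0],[0,0,0,-0.149,0],[0,0,0,-0.149,0],[0,0,0,-0.149,0]]'
python3 - <<'E'
from geo import *
import cv2
go(at(.03,.164,0,.036))
c=r.camera("top");im=c["pixels"][190:310,240:400,::-1];cv2.imwrite("pics/t2.png",cv2.resize(im,None,fx=5,fy=5,interpolation=cv2.INTER_CUBIC))
f=lambda P:(5*(proj(c,P)-[240,190]))
q=Q.copy();q[3]=.03
print(f(bar(q,.038)),f(bar(q,-.038)),f(bar(q,0)),"corners",f(at(.03,.208,.156,.006)),f(at(.03,.208,-.156,.006)),f(at(.03,-.004,.156,.006)),f(at(.03,-.004,-.156,.006)))
E
```

```text
time: 7.3
ee_pos: [0.4907, -0.1239, 0.2516]
eef_rot: [0.855, 0.519, -0.0, 0.0]
ft_force: [-0.9, 0.3, 0.1]
width: 0.0645
time: 8.3
ee_pos: [0.4908, -0.1233, 0.2476]
eef_rot: [0.272, 0.962, 0.001, -0.001]
ft_force: [0.2, 0.8, -0.4]
width: 0.0874
t 8.3 p [ 0.4908 -0.1233  0.2476] F [ 0.2148  0.7806 -0.4293] M [ 0.0847 -0.1476  0.0489] yaw 2.591 w 0.0874 j [ 0.7083  0.1101 -0.5855  1.7378  0.0609  1.3137  1.1302]
 tgt [0.5094 0.0479 0.1649] shift cm [ 7.3565 15.5588  8.2988]
[356.0596 376.3667] [435.937  258.2889] [396.0565 317.2418] corners [124.8133 436.9958] [692.4871 366.0175] [81.1727 55.7744] [641.6778 -15.5786]
```

View pics/t2.png

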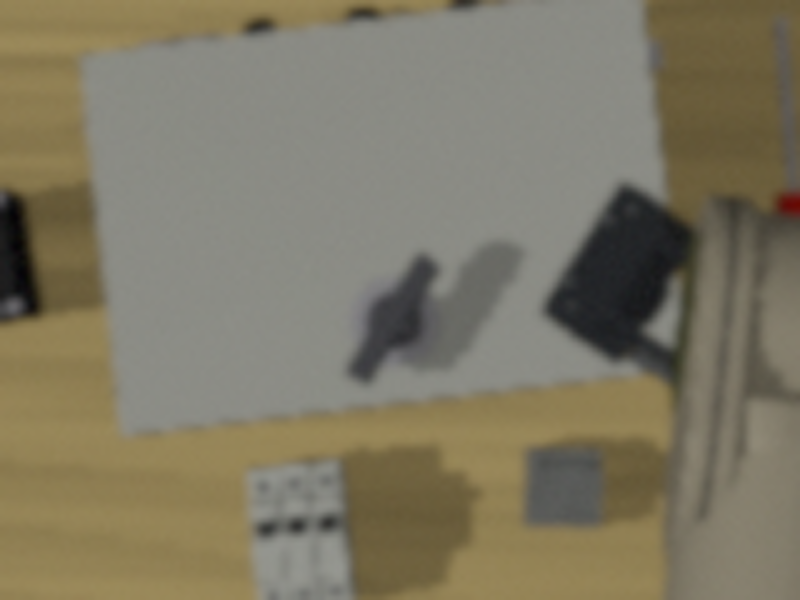

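The door lies on the gasket. In the crop the bar runs from (360,382) to (428,256) with its centre at (394,318), against a predicted (396,317), so the target is good. Moving over and down.

```bash
python3 -m jog '[[1.3,2.7,0,0,0],[1.3,2.7,0,0,0],[1.3,2.7,0,0,0],[1.3,2.7,0,0,0],[1.3,2.7,0,0,0],[0.8,1.7,0,0,0],[0,0,0,0,0],[0,0,0,0,0],[0,0,0,0,0],[0,0,0,0,0]]'
python3 -c "
from geo import *
go([.509,.048,.165])"
```

```text
time: 9.35
ee_pos: [0.5081, 0.0476, 0.2454]
eef_rot: [0.282, 0.959, 0.001, -0.001]
ft_force: [1.0, 1.0, 0.4]
width: 0.0873
t 9.35 p [0.5081 0.0476 0.2454] F [0.9903 0.9609 0.3857] M [ 0.0255 -0.1381  0.0452] yaw 2.57 w 0.0873 j [ 0.4948  0.1397 -0.7279  1.7253  0.0922  1.314   0.7476]
 tgt [0.509 0.048 0.165] shift cm [-0.084   0.0692  8.0369]
```

```bash
python3 -m jog '[[0,0.1,1.5,-0.04,0],[0,0,2,0,0],[0,0,2,0,0],[0,0,1.5,0,0],[0,0,1,0,0],[0,0,0,0,0],[0,0,0,0,1],[0,0,0,0,1],[0,0,0,0,1],[0,0,0,0,1]]' 55
python3 -c "
from geo import *
go([.509,.048,.165])"
```

```text
time: 10.35
ee_pos: [0.5087, 0.0439, 0.1598]
eef_rot: [0.261, 0.965, 0.001, -0.001]
ft_force: [0.7, 0.2, 0.6]
width: 0.0631
t 10.35 p [0.5087 0.0439 0.1598] F [0.7339 0.1698 0.6144] M [ 0.1045 -0.134   0.0444] yaw 2.613 w 0.0631 j [ 0.4788  0.2208 -0.7219  1.8354  0.1573  1.1445  0.7452]
 tgt [0.509 0.048 0.165] shift cm [ 0.1859  0.3732 -0.5175]
```

```bash
python3 -m jog '[[0.2,0.35,-0.4,0,1],[0,0,0,0,1],[0,0,0,0,1],[0,0,0,0,1],[0,0,0,0,1],[0,0,0,0,1],[0,0,0,0,1],[0,0,0,0,1],[0,0,0,0,1],[0,0,0,0,1]]'
python3 -c "
from geo import *
go([.509,.048,.162])"
```

```text
time: 11.35
ee_pos: [0.5104, 0.0497, 0.1662]
eef_rot: [0.261, 0.965, 0.002, 0.001]
ft_force: [1.0, 0.6, 0.5]
width: 0.0164
t 11.35 p [0.5104 0.0497 0.1662] F [0.9637 0.5546 0.5025] M [ 0.0768 -0.1382 -0.0112] yaw 2.614 w 0.0164 j [ 0.473   0.2158 -0.7267  1.8266  0.1539  1.1527  0.7389]
 tgt [0.509 0.048 0.162] shift cm [ 0.034  -0.2229  0.4181]
```

```bash
python3 -m jog '[[0,0,0,0,1],[0,0,0,0,1],[0,0,0.2,0,1],[0,0,0.2,0,1],[0,0,0.2,0,1],[0,0,0,0,1],[0,0,0,0,1],[0,0,0,0,1],[0,0,0,0,1],[0,0,0,0,1]]'
python3 -c "
from geo import *
go([.509,.048,.162])"
```

```text
time: 12.35
ee_pos: [0.5102, 0.0498, 0.1649]
eef_rot: [0.261, 0.965, 0.001, 0.002]
ft_force: [-0.4, 1.0, 3.4]
width: 0.0162
t 12.35 p [0.5102 0.0498 0.1649] F [-0.3774  1.0187  3.4304] M [0.0181 0.0757 0.0096] yaw 2.614 w 0.0162 j [ 0.4705  0.2169 -0.7264  1.8284  0.1581  1.1509  0.7343]
 tgt [0.509 0.048 0.162] shift cm [ 0.0174 -0.215   0.2906]
```

```bash
python3 -m jog '[[0,0,0.2,0,1],[0,0,0.3,0,1],[0,0,0.3,0,1],[0,0,0.3,0,1],[0,0,0.3,0,1],[0,0,0.3,0,1],[0,0,0.3,0,1],[0,0,0.3,0,1],[0,0,0.3,0,1],[0,0,0.3,0,1]]'
python3 -c "
from geo import *
go([.509,.048,.162])"
```

```text
time: 13.35
ee_pos: [0.5101, 0.05, 0.1616]
eef_rot: [0.262, 0.965, -0.007, 0.004]
ft_force: [-18.5, -2.8, 39.7]
width: 0.0167
t 13.35 p [0.5101 0.05   0.1616] F [-18.5314  -2.8209  39.6711] M [-0.2783  3.9696  0.0349] yaw 2.611 w 0.0167 j [ 0.4586  0.2207 -0.7255  1.8322  0.1775  1.1479  0.7124]
 tgt [0.509 0.048 0.162] shift cm [-0.0077 -0.233  -0.0403]
```

```bash
python3 -m jog '[[0,0,-0.1,0,1],[0,0,0,0,1],[0,0,0,0,1],[0,0,0.1,0,1],[0,0,0.1,0,1],[0,0,0.1,0,1],[0,0,0.1,0,1],[0,0,0.1,0,1],[0,0,0.1,0,1],[0,0,0.1,0,1]]'
python3 -c "
from geo import *
go([.509,.048,.162])"
```

```text
time: 14.35
ee_pos: [0.5102, 0.0502, 0.1642]
eef_rot: [0.263, 0.965, -0.009, 0.005]
ft_force: [-8.4, 0.3, 17.8]
width: 0.0163
t 14.35 p [0.5102 0.0502 0.1642] F [-8.3634  0.2742 17.7932] M [0.0286 1.5464 0.0014] yaw 2.61 w 0.0163 j [ 0.4561  0.2177 -0.7256  1.8294  0.1799  1.1535  0.7079]
 tgt [0.509 0.048 0.162] shift cm [-0.0003 -0.2446  0.2194]
```

```bash
python3 -m jog '[[0,0,0.05,0,1],[0,0,0.05,0.05,1],[0,0,0.05,0.05,1],[0,0,0.1,0.05,1],[0,0,0.05,0.05,1],[0,0,0.05,0.05,1],[0,0,0.1,0.05,1],[0,0,0.05,0.05,1],[0,0,0.05,0.05,1],[0,0,0.1,0.05,1]]'
python3 -c "
from geo import *
go([.509,.048,.162])"
```

```text
time: 15.35
ee_pos: [0.5097, 0.0496, 0.1639]
eef_rot: [0.479, 0.878, -0.009, 0.008]
ft_force: [-7.7, -0.4, 18.3]
width: 0.0162
t 15.35 p [0.5097 0.0496 0.1639] F [-7.6892 -0.3839 18.3066] M [-0.2099  1.6939  0.0474] yaw 2.142 w 0.0162 j [ 0.407   0.2086 -0.6713  1.8315  0.168   1.1529  0.2488]
 tgt [0.509 0.048 0.162] shift cm [-0.0972 -0.1441  0.1938]
```

```bash
python3 -m jog '[[0,0,0.15,0,1],[0,0,0.1,0.04,1],[0,0,0.1,0.06,1],[0,0,0.05,0.06,1],[0,0,0.1,0.06,1],[0,0,0.05,0.06,1],[0,0,0.1,0.06,1],[0,0,0.05,0.06,1],[0,0,0.1,0.06,1],[0,0,0.05,0.06,1]]'
python3 -c "
from geo import *
go([.509,.048,.162])"
```

```text
time: 16.35
ee_pos: [0.5088, 0.0494, 0.1636]
eef_rot: [0.696, 0.717, -0.01, 0.011]
ft_force: [-3.8, 0.1, 10.9]
width: 0.0166
t 16.35 p [0.5088 0.0494 0.1636] F [-3.7613  0.0626 10.9312] M [0.0182 1.1761 0.0423] yaw 1.6 w 0.0166 j [ 0.3522  0.1994 -0.6125  1.8345  0.1566  1.1528 -0.2858]
 tgt [0.509 0.048 0.162] shift cm [-0.1369  0.0198  0.167 ]
```

```bash
python3 -m jog '[[0,0,0.15,0,1],[0,0,0.15,0,1],[0,0,0.1,0,1],[0,0,0.1,0,1],[0,0,0.1,0,1],[0,0,0.1,0,1],[0,0,0.1,0,1],[0,0,0.1,0,1],[0,0,0.1,0,1],[0,0,0.1,0,1]]' 60
python3 -c "
from geo import *
go([.509,.048,.162])"
```

```text
time: 17.35
ee_pos: [0.5087, 0.0495, 0.1631]
eef_rot: [0.698, 0.716, -0.011, 0.013]
ft_force: [-7.1, -0.3, 16.8]
width: 0.0166
t 17.35 p [0.5087 0.0495 0.1631] F [-7.1258 -0.2547 16.7819] M [-0.1406  1.6165  0.0401] yaw 1.597 w 0.0166 j [ 0.3485  0.2    -0.6123  1.8352  0.1625  1.1528 -0.2949]
 tgt [0.509 0.048 0.162] shift cm [-0.1461  0.0245  0.113 ]
```

```bash
python3 -m jog '[[0,0,0,-0.1,1],[0,0,0,-0.1,1],[0,0,0,-0.1,1],[0,0,0,-0.1,1],[0,0,0,-0.1,1],[0,0,0,-0.1,1],[0,0,0,-0.1,1],[0,0,0,-0.1,1],[0,0,0,-0.1,1],[0,0,0,-0.1,1]]'
python3 -c "
from geo import *
go()"
python3 -m jog '[[0,0,0.2,0,1],[0,0,0.2,0,1],[0,0,0.15,0,1],[0,0,0.15,0,1],[0,0,0.15,0,1],[0,0,0.15,0,1],[0,0,0.15,0,1],[0,0,0.15,0,1],[0,0,0.15,0,1],[0,0,0.15,0,1]]'
python3 -c "
from geo import *
go()"
```

```text
time: 18.35
ee_pos: [0.5103, 0.0504, 0.1647]
eef_rot: [0.251, 0.968, -0.015, 0.007]
ft_force: [-2.3, 0.4, 5.7]
width: 0.0162
t 18.35 p [0.5103 0.0504 0.1647] F [-2.2657  0.4341  5.6701] M [ 0.5606  0.1781 -0.0812] yaw 2.634 w 0.0162 j [ 0.4483  0.2187 -0.7264  1.8274  0.1931  1.1592  0.718 ]
time: 19.35
ee_pos: [0.5102, 0.0505, 0.1627]
eef_rot: [0.251, 0.968, -0.017, 0.007]
ft_force: [-11.6, -1.4, 24.6]
width: 0.0164
t 19.35 p [0.5102 0.0505 0.1627] F [-11.5637  -1.415   24.5673] M [ 0.1913  2.1609 -0.0224] yaw 2.634 w 0.0164 j [ 0.4435  0.2217 -0.7261  1.8291  0.2013  1.1578  0.7103]
```

```bash
python3 -m jog '[[0,0,0.15,0.08,1],[0,0,0.15,0.1,1],[0,0,0.15,0.1,1],[0,0,0.15,0.1,1],[0,0,0.15,0.1,1],[0,0,0.15,0.1,1],[0,0,0.15,0.1,1],[0,0,0.15,0.1,1],[0,0,0.15,0.1,1],[0,0,0.15,0.1,1]]'
python3 -c "
from geo import *
go()"
```

```text
time: 20.35
ee_pos: [0.5087, 0.0497, 0.1628]
eef_rot: [0.691, 0.722, -0.016, 0.017]
ft_force: [-11.3, -0.9, 23.5]
width: 0.0165
t 20.35 p [0.5087 0.0497 0.1628] F [-11.3026  -0.9216  23.5285] M [-0.1816  2.4536  0.0201] yaw 1.614 w 0.0165 j [ 0.3385  0.2011 -0.6107  1.8351  0.1758  1.1556 -0.2919]
```

```bash
python3 -m jog '[[0,0,0.15,0.1,1],[0,0,0.15,0.1,1],[0,0,0.15,0.1,1],[0,0,0.15,0.1,1],[0,0,0.15,0.1,1],[0,0,0.15,0.1,1],[0,0,0.15,0.1,1],[0,0,0.15,0.1,1],[0,0,0.15,0.1,1],[0,0,0.15,0.1,1]]'
python3 -c "
from geo import *
go()"
python3 -m jog '[[0,0,0.15,0.1,1],[0,0,0.15,0.1,1],[0,0,0.15,0.1,1],[0,0,0.15,0.1,1],[0,0,0.15,0.1,1],[0,0,0.15,0.1,1],[0,0,0.15,0.1,1],[0,0,0.15,0.1,1],[0,0,0.15,0.1,1],[0,0,0.15,0.1,1]]'
python3 -c "
from geo import *
go()"
```

```text
time: 21.35
ee_pos: [0.5072, 0.0506, 0.1626]
eef_rot: [0.959, 0.281, -0.006, 0.025]
ft_force: [-9.1, -0.7, 22.1]
width: 0.0165
t 21.35 p [0.5072 0.0506 0.1626] F [-9.1482 -0.6951 22.1265] M [0.4386 2.6196 0.0329] yaw 0.57 w 0.0165 j [ 0.2419  0.1861 -0.5075  1.8411  0.1532  1.1535 -1.3227]
time: 22.35
ee_pos: [0.5072, 0.0522, 0.1625]
eef_rot: [0.971, -0.236, 0.008, 0.024]
ft_force: [-9.9, -2.0, 21.0]
width: 0.0163
t 22.35 p [0.5072 0.0522 0.1625] F [-9.8832 -2.0012 21.0429] M [0.5563 2.1252 0.0303] yaw -0.476 w 0.0163 j [ 0.1547  0.1746 -0.4138  1.8465  0.1313  1.1475 -2.3555]
```

```bash
python3 -m jog '[[0,0,0,0,0.5],[0,0,0,0,0.5],[0,0,0,0,0.5],[0,0,-1.5,0,0.5],[0,0,-2.5,0,0.5],[0,0,-1,-0.14,0.5],[0,0,0,-0.149,0.5],[0,0,0,-0.149,0.5],[0,0,0,-0.149,0.5],[0,0,0,-0.149,0.5]]'
python3 -m jog '[[0,0,0,-0.149,0.5],[0,0,0,-0.149,0.5],[0,0,0,-0.149,0.5],[0,0,0,-0.149,0.5],[0,0,0,-0.149,0.5],[0,0,0,-0.149,0.5],[0,0,0,-0.149,0.5],[0,0,0,-0.149,0.5],[0,0,0,-0.149,0.5],[0,0,0,-0.149,0.5]]'
python3 - <<'E'
from geo import *
import cv2
go([.509,.048,.163])
c=r.camera("side");im=c["pixels"][180:310,245:385,::-1];cv2.imwrite("pics/s4.png",cv2.resize(im,None,fx=4.5,fy=4.5,interpolation=cv2.INTER_CUBIC))
f=lambda P:(4.5*(proj(c,P)-[245,180])).round()
for th in(0,.031):print(th,f(at(th,.208,.156,.006)),f(at(th,.208,0,.006)),f(at(th,.164,0,.044)))
E
```

```text
time: 23.35
ee_pos: [0.5057, 0.0503, 0.2121]
eef_rot: [0.991, 0.13, -0.005, 0.028]
ft_force: [0.3, 0.6, -0.9]
width: 0.0437
time: 24.35
ee_pos: [0.5037, 0.0476, 0.2048]
eef_rot: [0.636, 0.771, -0.026, 0.014]
ft_force: [0.9, -0.6, 0.5]
width: 0.0434
t 24.35 p [0.5037 0.0476 0.2048] F [ 0.9187 -0.558   0.4785] M [ 0.0322 -0.0981  0.056 ] yaw 1.762 w 0.0434 j [ 0.3029  0.1536 -0.566   1.7866  0.1415  1.2536 -0.1143]
 tgt [0.509 0.048 0.163] shift cm [0.1635 0.6188 4.1612]
0 [470. 547.] [492. 309.] [410. 254.]
0.031 [470. 539.] [492. 301.] [407. 247.]
```

View pics/s4.png

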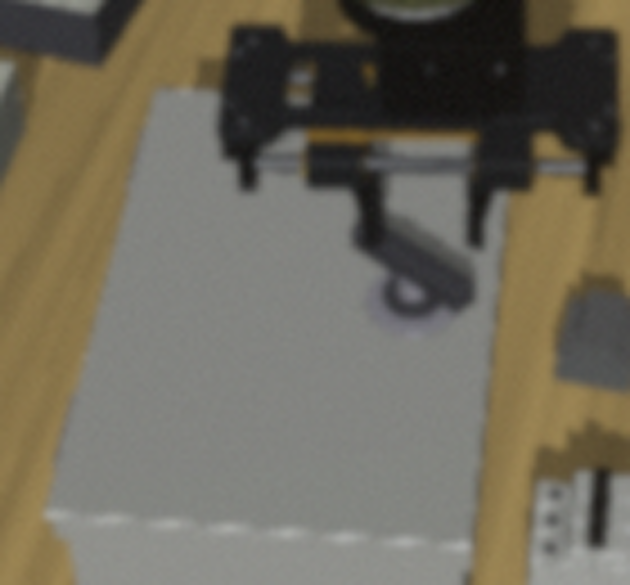

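The bar runs from about (365,235) to (470,290) in the crop, the door corner at (470,548) matches the shut door, and the open fingers are above the bar. I continue turning back, then re-grip.

```bash
python3 -m jog '[[0,0,0,-0.149,0.5],[0,0,0,-0.149,0.5],[0,0,0,-0.149,0.5],[0,0,0,-0.149,0.5],[0,0,0,-0.149,0.5],[0,0,0,-0.149,0.5],[0,0,0,0,0.5],[0,0,0,0,0.5],[0,0,0,0,0.5],[0,0,0,0,0.5]]'
python3 -c "
from geo import *
go([.508,.05,.163])"
```

```text
time: 25.4
ee_pos: [0.5023, 0.0458, 0.2001]
eef_rot: [0.248, 0.968, -0.03, -0.001]
ft_force: [-0.4, -0.0, 0.5]
width: 0.0433
t 25.4 p [0.5023 0.0458 0.2001] F [-0.447  -0.0073  0.4765] M [ 0.1242 -0.1312 -0.0344] yaw 2.641 w 0.0433 j [ 0.3683  0.1678 -0.6361  1.7888  0.1581  1.2528  0.7553]
 tgt [0.508 0.05  0.163] shift cm [-0.2527  0.8522  3.6714]
```

```bash
python3 -m jog '[[-0.25,0.8,0,0,0.5],[0,0.1,1,0,0.5],[0,0,1.2,0,0.5],[0,0,1,-0.02,0.5],[0,0,0.1,0,0.5],[0,0,0,0,0.5],[0,0,0,0,1],[0,0,0,0,1],[0,0,0,0,1],[0,0,0,0,1]]'
python3 -c "
from geo import *
go([.508,.05,.163])"
```

```text
time: 26.4
ee_pos: [0.5093, 0.0532, 0.164]
eef_rot: [0.238, 0.971, -0.028, -0.001]
ft_force: [-11.8, -13.6, 15.9]
width: 0.0199
t 26.4 p [0.5093 0.0532 0.164 ] F [-11.7523 -13.6473  15.8661] M [-2.4221  2.1719 -0.0889] yaw 2.66 w 0.0199 j [ 0.3482  0.2223 -0.6384  1.8141  0.1943  1.1851  0.7324]
 tgt [0.508 0.05  0.163] shift cm [-0.0323 -0.3375  0.1185]
```

```bash
python3 -m jog '[[0,-0.1,0,0,1],[0,-0.1,0,0,1],[0,0,0,0,1],[0,0,0,0,1],[0,0,0,0,1],[0,0,0,0,1],[0,0,0,0,1],[0,0,0,0,1],[0,0,0,0,1],[0,0,0,0,1]]'
python3 -c "
from geo import *
go([.508,.05,.163])"
```

```text
time: 27.4
ee_pos: [0.5086, 0.0518, 0.1646]
eef_rot: [0.239, 0.971, -0.027, -0.001]
ft_force: [-0.6, 0.5, -1.6]
width: 0.0163
t 27.4 p [0.5086 0.0518 0.1646] F [-0.6267  0.5173 -1.6067] M [ 0.9679 -0.4492 -0.0515] yaw 2.659 w 0.0163 j [ 0.3519  0.2184 -0.6376  1.8166  0.1906  1.1838  0.7368]
 tgt [0.508 0.05  0.163] shift cm [-0.0265 -0.1795  0.1714]
```

```bash
for i in 1; do :; done; python3 -m jog '[[0,0,0.02,0.1,1],[0,0,0.02,0.12,1],[0,0,0.02,0.12,1],[0,0,0.02,0.12,1],[0,0,0.02,0.12,1],[0,0,0.02,0.12,1],[0,0,0.02,0.12,1],[0,0,0.02,0.12,1],[0,0,0.02,0.12,1],[0,0,0.02,0.12,1]]'
python3 -c "
from geo import *
go()"
python3 -m jog '[[0,0,0.02,0.12,1],[0,0,0.02,0.12,1],[0,0,0.02,0.12,1],[0,0,0.02,0.12,1],[0,0,0.02,0.12,1],[0,0,0.02,0.12,1],[0,0,0.02,0.12,1],[0,0,0.02,0.12,1],[0,0,0.02,0.12,1],[0,0,0.02,0.12,1]]'
python3 -c "
from geo import *
go()"
```

```text
time: 28.4
ee_pos: [0.5089, 0.052, 0.1639]
eef_rot: [0.752, 0.659, -0.023, 0.016]
ft_force: [1.0, 1.2, -1.7]
width: 0.0165
t 28.4 p [0.5089 0.052  0.1639] F [ 1.0316  1.2292 -1.7204] M [ 0.6096 -0.0345  0.1772] yaw 1.439 w 0.0165 j [ 0.2367  0.2006 -0.5091  1.8227  0.1596  1.1754 -0.4615]
time: 29.4
ee_pos: [0.5091, 0.0516, 0.1635]
eef_rot: [0.995, 0.095, -0.01, 0.028]
ft_force: [-0.6, -0.6, 0.1]
width: 0.0163
t 29.4 p [0.5091 0.0516 0.1635] F [-0.6338 -0.6456  0.1322] M [0.9412 0.0922 0.1702] yaw 0.19 w 0.0163 j [ 0.1298  0.1886 -0.3902  1.8275  0.1339  1.171  -1.6898]
```

```bash
python3 -m jog '[[0,0,0.02,0.12,1],[0,0,0.02,0.12,1],[0,0,0.02,0.12,1],[0,0,0.02,0.12,1],[0,0,0.02,0.12,1],[0,0,0.02,0.12,1],[0,0,0.02,0.05,1],[0,0,0,0,1],[0,0,0,0,1],[0,0,0,0,1]]'
python3 -c "
from geo import *
go()"
```

```text
time: 30.4
ee_pos: [0.509, 0.0513, 0.1631]
eef_rot: [0.953, -0.301, 0.002, 0.03]
ft_force: [-0.4, -0.3, -2.2]
width: 0.0162
t 30.4 p [0.509  0.0513 0.1631] F [-0.4136 -0.2612 -2.2436] M [ 1.072  -0.2447  0.013 ] yaw -0.611 w 0.0162 j [ 0.0652  0.1824 -0.3185  1.8311  0.1193  1.1681 -2.4799]
```

```bash
python3 -m jog '[[0,0,0,0,0.5],[0,0,0,0,0.5],[0,0,0,0,0.5],[0,0,-1.5,0,0.5],[0,0,-2.5,0,0.5],[0,0,-1,-0.14,0.5],[0,0,0,-0.149,0.5],[0,0,0,-0.149,0.5],[0,0,0,-0.149,0.5],[0,0,0,-0.149,0.5]]'
python3 -m jog '[[0,0,0,-0.149,0.5],[0,0,0,-0.149,0.5],[0,0,0,-0.149,0.5],[0,0,0,-0.149,0.5],[0,0,0,-0.149,0.5],[0,0,0,-0.149,0.5],[0,0,0,-0.149,0.5],[0,0,0,-0.149,0.5],[0,0,0,-0.149,0.5],[0,0,0,-0.149,0.5]]'
python3 -m jog '[[0,0,0,-0.149,0.5],[0,0,0,-0.149,0.5],[0,0,0,-0.149,0.5],[0,0,0,-0.149,0.5],[0,0,0,-0.149,0.5],[0,0,0,-0.149,0.5],[0,0,0,0,0.5],[0,0,0,0,0.5],[0,0,0,0,0.5],[0,0,0,0,0.5]]'
python3 -c "
from geo import *
go([.509,.0505,.1635])"
```

```text
time: 31.4
ee_pos: [0.5096, 0.0532, 0.2156]
eef_rot: [0.997, 0.069, -0.009, 0.03]
ft_force: [-1.2, 0.3, -0.2]
width: 0.0432
time: 32.4
ee_pos: [0.5095, 0.0523, 0.2155]
eef_rot: [0.683, 0.73, -0.028, 0.016]
ft_force: [0.6, -0.2, 0.4]
width: 0.0436
time: 33.4
ee_pos: [0.5094, 0.0515, 0.2154]
eef_rot: [0.301, 0.953, -0.034, 0.003]
ft_force: [0.1, 0.0, 0.3]
width: 0.0434
t 33.4 p [0.5094 0.0515 0.2154] F [0.1211 0.0036 0.2564] M [ 0.1611 -0.1456 -0.0376] yaw 2.531 w 0.0434 j [ 0.2696  0.1607 -0.545   1.7551  0.1486  1.284   0.6441]
 tgt [0.509  0.0505 0.1635] shift cm [0.1069 0.2206 5.1872]
```

```bash
python3 -m jog '[[0.1,0.25,1.5,0,0.5],[0,0,1.5,0,0.5],[0,0,1.2,0,0.5],[0,0,0.5,0,0.5],[0,0,0.2,0,0.5],[0,0,0,0,0.5],[0,0,0,0,1],[0,0,0,0,1],[0,0,0,0,1],[0,0,0,0,1]]'
python3 -c "
from geo import *
go([.509,.0515,.1635])"
```

```text
time: 34.4
ee_pos: [0.5099, 0.052, 0.1634]
eef_rot: [0.303, 0.953, -0.033, 0.004]
ft_force: [-7.6, -10.6, 4.0]
width: 0.0195
t 34.4 p [0.5099 0.052  0.1634] F [ -7.6259 -10.623    3.967 ] M [-2.257   1.7117 -0.1002] yaw 2.527 w 0.0195 j [ 0.2596  0.2086 -0.5424  1.819   0.18    1.1793  0.6089]
 tgt [0.509  0.0515 0.1635] shift cm [ 0.0411 -0.096  -0.0067]
```

```bash
python3 -m jog '[[0,-0.1,0,0,1],[0,0,0,0,1],[0,0,0,0,1],[0,0,0,0,1],[0,0,0.02,0.05,1],[0,0,0.02,0.08,1],[0,0,0.02,0.08,1],[0,0,0.02,0.08,1],[0,0,0.02,0.08,1],[0,0,0.02,0.08,1]]'
python3 -c "
from geo import *
go()"
python3 -m jog '[[0,0,0.02,0.08,1],[0,0,0.02,0.08,1],[0,0,0.02,0.08,1],[0,0,0.02,0.08,1],[0,0,0.02,0.08,1],[0,0,0.02,0.08,1],[0,0,0.02,0.08,1],[0,0,0.02,0.08,1],[0,0,0.02,0.08,1],[0,0,0.02,0.08,1]]'
python3 -c "
from geo import *
go()"
```

```text
time: 35.4
ee_pos: [0.509, 0.0509, 0.1633]
eef_rot: [0.514, 0.857, -0.032, 0.011]
ft_force: [0.0, 0.5, 1.0]
width: 0.0166
t 35.4 p [0.509  0.0509 0.1633] F [0.0001 0.5058 0.9979] M [0.2014 0.152  0.1725] yaw 2.063 w 0.0166 j [ 0.2194  0.2006 -0.4952  1.8232  0.168   1.1769  0.1545]
time: 36.4
ee_pos: [0.5085, 0.051, 0.1626]
eef_rot: [0.816, 0.577, -0.026, 0.023]
ft_force: [2.0, -0.4, -0.8]
width: 0.0161
t 36.4 p [0.5085 0.051  0.1626] F [ 2.0064 -0.3532 -0.813 ] M [ 0.438  -0.108   0.5427] yaw 1.23 w 0.0161 j [ 0.1475  0.1928 -0.4159  1.8272  0.1502  1.1743 -0.6644]
```

```bash
python3 -m jog '[[0,0,0,0.06,1],[0,0,0,0.06,1],[0,0,0,0.06,1],[0,0,0,0.06,1],[0,0,0,0.06,1],[0,0,0,0.06,1],[0,0,0,0.06,1],[0,0,0,0.06,1],[0,0,0,0.06,1],[0,0,0,0.06,1]]'
python3 -c "
from geo import *
go()"
```

```text
time: 37.4
ee_pos: [0.509, 0.0519, 0.1627]
eef_rot: [0.95, 0.309, -0.018, 0.033]
ft_force: [4.2, -1.4, -4.7]
width: 0.0189
t 37.4 p [0.509  0.0519 0.1627] F [ 4.1566 -1.4497 -4.7253] M [ 0.244  -0.6263  2.3771] yaw 0.628 w 0.0189 j [ 0.0933  0.188  -0.3624  1.829   0.1463  1.1725 -1.2648]
```

The turn resists with 2.4 Nm, so the firm stop is reached. I release, retreat and look.

```bash
python3 -m jog '[[0,0,0,0,0.5],[0,0,0,0,0],[0,0,0,0,0],[0,0,0,0,0],[0,0,0,0,0],[0,0,-1.5,0,0],[0,0,-3,0,0],[0,0,-4,0,0],[0,0,-4,0,0],[0,0,-3,0,0]]'
python3 -m jog '[[-1,3,0,0,0],[-1,3,0,0,0],[-1,3,0,0,0],[-1,3,0,0,0],[-1,3,0,0,0],[-1,3,0,0,0],[-1,3,0,0,0],[0,0,0,0,0],[0,0,0,0,0],[0,0,0,0,0]]'
python3 - <<'E'
from geo import *
import cv2
go()
c=r.camera("side");im=c["pixels"][180:310,245:385,::-1];cv2.imwrite("pics/s5.png",cv2.resize(im,None,fx=4.5,fy=4.5,interpolation=cv2.INTER_CUBIC))
E
```

```text
time: 38.4
ee_pos: [0.5084, 0.0615, 0.3177]
eef_rot: [0.95, 0.31, -0.023, 0.032]
ft_force: [1.2, -0.3, -0.2]
width: 0.0858
time: 39.4
ee_pos: [0.5792, -0.1565, 0.3384]
eef_rot: [0.95, 0.31, -0.019, 0.033]
ft_force: [-0.7, 0.7, 0.1]
width: 0.0871
t 39.4 p [ 0.5792 -0.1565  0.3384] F [-0.7087  0.6663  0.0775] M [ 0.0467 -0.0399  0.0235] yaw 0.629 w 0.0871 j [ 0.304   0.2535 -0.1977  1.371   0.1253  1.5301 -0.8339]
```

View pics/s5.png

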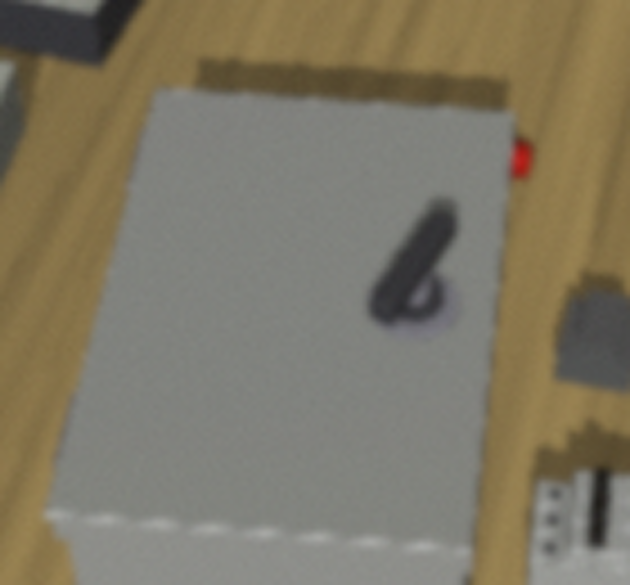

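The bar runs from about (385,310) to (445,210), and the door's near corner is at (470,549), as predicted for shut. A pixel can't separate home from a few mm open, so I press lightly on the same spot as before (3.8 N at z = 0.156 on the gasket) to compare height and stiffness.

```bash
python3 -c "
from geo import *
go([.4916,-.0313,.2],[.4916,-.0313,.155])"
```

```text
t 39.45 p [ 0.5792 -0.156   0.3385] F [ 0.5705  0.3878 -0.2806] M [ 0.0457 -0.0234 -0.004 ] yaw 0.629 w 0.0872 j [ 0.3037  0.2533 -0.1981  1.3712  0.1252  1.53   -0.8339]
 tgt [ 0.4916 -0.0313  0.2   ] shift cm [  1.0456 -15.918   13.0227]
 tgt [ 0.4916 -0.0313  0.155 ] shift cm [ 0.2563 -0.227   4.487 ]
```

```bash
python3 -m jog '[[0.2,-2.6,2,0,1],[0.2,-2.6,2,0,1],[0.2,-2.6,2,0,1],[0.2,-2.6,2,0,1],[0.2,-2.6,2,0,1],[0,-2.6,2,0,1],[0,-0.2,1,0,1],[0,0,0,0,1],[0,0,0,0,1],[0,0,0,0,1]]'
python3 -c "
from geo import *
go([.4916,-.0313,.155])"
```

```text
time: 40.45
ee_pos: [0.4881, -0.0215, 0.1979]
eef_rot: [0.948, 0.315, -0.016, 0.034]
ft_force: [0.0, -0.1, -0.7]
width: 0.015
t 40.45 p [ 0.4881 -0.0215  0.1979] F [ 0.0019 -0.0613 -0.7416] M [ 0.0709 -0.0822 -0.0099] yaw 0.64 w 0.015 j [ 0.1944  0.0897 -0.3084  1.8562  0.1079  1.2196 -1.0801]
 tgt [ 0.4916 -0.0313  0.155 ] shift cm [-0.0771  0.7536  4.3499]
```

```bash
python3 -m jog '[[0,0.7,1.5,0,1],[0,0,1.3,0,1],[0,0,0.7,0,1],[0,0,0.2,0,1],[0,0,0.1,0,1],[0,0,0,0,1],[0,0,0,0,1],[0,0,0,0,1],[0,0,0,0,1],[0,0,0,0,1]]'
python3 -c "
from geo import *
go([.4916,-.0313,.152])"
python3 -m jog '[[0,0,0.1,0,1],[0,0,0.1,0,1],[0,0,0.05,0,1],[0,0,0.05,0,1],[0,0,0.05,0,1],[0,0,0.05,0,1],[0,0,0.05,0,1],[0,0,0,0,1],[0,0,0,0,1],[0,0,0,0,1]]'
python3 -c "
from geo import *
go([.4916,-.0313,.152])"
```

```text
time: 41.45
ee_pos: [0.4942, -0.0324, 0.1586]
eef_rot: [0.949, 0.314, -0.015, 0.035]
ft_force: [-0.0, -0.1, 0.1]
width: 0.0004
t 41.45 p [ 0.4942 -0.0324  0.1586] F [-0.041  -0.0944  0.0634] M [ 0.0704 -0.0368 -0.0177] yaw 0.637 w 0.0004 j [ 0.2021  0.1383 -0.2987  1.8911  0.1271  1.1353 -1.0807]
 tgt [ 0.4916 -0.0313  0.152 ] shift cm [-0.1044 -0.2799  0.648 ]
time: 42.45
ee_pos: [0.4942, -0.0328, 0.1538]
eef_rot: [0.949, 0.314, -0.015, 0.035]
ft_force: [-0.0, 0.5, -0.7]
width: 0.0004
t 42.45 p [ 0.4942 -0.0328  0.1538] F [-0.008   0.5484 -0.6705] M [ 0.0857 -0.0024  0.0252] yaw 0.638 w 0.0004 j [ 0.202   0.1432 -0.2984  1.8964  0.1294  1.1252 -1.0824]
 tgt [ 0.4916 -0.0313  0.152 ] shift cm [-0.1094 -0.2816  0.1737]
```

```bash
python3 -m jog '[[0,0,0.05,0,1],[0,0,0.05,0,1],[0,0,0.05,0,1],[0,0,0.05,0,1],[0,0,0.05,0,1],[0,0,0.05,0,1],[0,0,0,0,1],[0,0,0,0,1],[0,0,0,0,1],[0,0,0,0,1]]'
python3 -c "
from geo import *
go()"
```

```text
time: 43.45
ee_pos: [0.4943, -0.0328, 0.153]
eef_rot: [0.949, 0.314, -0.015, 0.035]
ft_force: [-0.4, 0.6, 1.2]
width: 0.0003
t 43.45 p [ 0.4943 -0.0328  0.153 ] F [-0.3626  0.6162  1.2067] M [0.1077 0.1348 0.0034] yaw 0.637 w 0.0003 j [ 0.2017  0.1437 -0.2984  1.8977  0.1303  1.1228 -1.0834]
```

```bash
python3 -m jog '[[0,0,0.1,0,1],[0,0,0.1,0,1],[0,0,0.1,0,1],[0,0,0.1,0,1],[0,0,0.1,0,1],[0,0,0.1,0,1],[0,0,0.1,0,1],[0,0,0.1,0,1],[0,0,0.1,0,1],[0,0,0.1,0,1]]'
python3 -c "
from geo import *
go()"
```

```text
time: 44.45
ee_pos: [0.4943, -0.0327, 0.1526]
eef_rot: [0.949, 0.314, -0.014, 0.037]
ft_force: [-5.3, 1.3, 13.5]
width: 0.0004
t 44.45 p [ 0.4943 -0.0327  0.1526] F [-5.2909  1.2747 13.5324] M [ 0.1299  1.467  -0.0931] yaw 0.637 w 0.0004 j [ 0.2006  0.1432 -0.2989  1.8993  0.1329  1.1204 -1.0868]
```

12 N moved it only 0.4 mm, about 3.4 mm below its resting height on the gasket. The door is metal to metal. I retreat and hand in.

```bash
python3 -m jog '[[0,0,-1.5,0,1],[0,0,-3,0,1],[0,0,-4,0,1],[0,0,-4,0,1],[0,0,-4,0,1],[0,0,0,0,1],[0,0,0,0,1],[0,0,0,0,1],[0,0,0,0,1],[0,0,0,0,1]]'
python3 -c "
from geo import *
go();r.close_job()"
```

```text
time: 45.45
ee_pos: [0.4935, -0.0198, 0.3188]
eef_rot: [0.949, 0.314, -0.017, 0.035]
ft_force: [-0.2, 0.4, 0.7]
width: 0.0004
t 45.45 p [ 0.4935 -0.0198  0.3188] F [-0.1676  0.3771  0.6577] M [ 0.0382 -0.0276 -0.0018] yaw 0.637 w 0.0004 j [ 0.1942  0.0339 -0.3041  1.6585  0.0871  1.4697 -1.0518]
the job is handed in; nothing more can be done
```

The door is closed and latched, and I handed the job in at 45.5 s, with the arm 15 cm clear of the door.

- **Closing:** I lowered the door slowly onto the gasket with the closed fingertips.
- **Starting the turn:** I first turned about 1 rad pressing with 11–18 N. That looked too light to be sure the catch passed under the lip, so I turned back and started again. The second time I pressed with 21–25 N for the first 3.1 rad.
- **Drawing in:** Two re-grips brought the total to about 7.6 rad. The moment went from 0.17 Nm to 0.54 Nm, and then to 2.4 Nm at the firm stop, where the fingers twisted slightly on the bar.

**Last checks:**
- **Door home:** With the arm off the handle, a light press near the latch edge met the door about 3 mm lower than when it lay on the gasket. It gave only 0.4 mm under 12 N, so it is metal to metal. The side picture agrees with a shut door but cannot show gaps under about 1 mm.
- **Forces:** While setting the press, the wrist force reached about 40 N down and 18 N sideways for a moment. That was through the fingers on the handle, and the wrist limit is 120 N.
- **Loose parts:** I saw no loose part move in the pictures, but I did not measure their positions.

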